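Snap the handle onto the pan

ROBOT

A 6-joint arm with a two-finger parallel gripper is mounted at the origin on a cart in front of the work surface, level with it; the furniture and walls round the work are solid. World frame = base frame: x ahead of the robot, y to its left, z up, the work surface at z = 0. Lengths are in m, angles in rad, forces in N, time in s.
With the tool pointing down it reaches from about 0.35 to 0.975 m from the base axis. Payload 4.9 kg.
Tool frame: the origin (TCP) lies on the mounting face of the last link; the fingertips stand 173 mm ahead of it and the grasp point (between the pads) lies ctrl.pinch_z ahead of it (ctrl.pinch_z is the distance from the TCP to the grasp point, in m); z points along the fingers, y is the line along which they close (so a half turn about z gives the same grasp; the last joint's range is limited). The gripper opens to 85 mm and grips with 20 to 120 N. Pads are 22 mm wide; open, the fingers measure 114 mm over their backs; the gripper's body (76 mm by 85 mm) begins 54 mm behind the grasp point. The pads swing forward as they close: fully open they stand 13 mm farther back than shut.
Start: joints at [1.18, 0.053, 1.613, -0, 1.476, -0.119], TCP at [0.168, 0.602, 0.405] pointing down, gripper open.
Joint ranges: [-3.01, 3.01], [-1.01, 2.22], [0.06, 2.58], [-1.02, 4.17], [0.09, 2.62], [-3.14, 3.14]. Speed limits (rad/s): [2.57, 2.57, 3.14, 3.14, 3.14, 3.14].

INTERFACE

Orientations are given as a rotation vector (axis times angle).
In Python, from station import telemetry, eyes, ctrl gives the robot as it stands.
- The arm moves only by the tool apply_moves, never from a script. Its argument "plan" is a list of rows, each a list of 5 numbers: the finger opening in m, from 0 to 0.0854, then the shift along the tool's x, y, z in m, then the turn about the tool's z in rad. In form: [[jaw, x, y, z, roll], ...]. A call has 1 to 12 rows; each row is the pose to reach, as a shift and turn from the pose commanded when the call began, along the tool's axes at that moment; what a row does not reach only later rows make up. A row lasts 1/12 s, in which the tool goes at most 41.7 mm and 7.16 degrees, less where a joint would pass 70% of its speed; a pose out of reach is approached as far as the arm can. A call with a gripper value outside its range is refused whole. The fingers move at their own pace and stop on an object; "newtons" is the grip in N (left out, the last holds). Time passes only in rows, so rows that repeat a pose let the fingers close. It gives the time, the measured TCP pose, the force, the opening and the grip force at its end, in the units of the state.
- telemetry.get_obs(): the state, without advancing time (a new reading comes with each control period).
- eyes.get_image(name): name is "side" or "top" or "wrist"; returns a dict with "img" (480x640x3 uint8, blue, green, red), "range_z" (480x640 float32, m along the optical axis (not along the pixel's ray), 0 where there is no reading), "K" (3x3 intrinsics, pixels), "pose" (4x4, takes a point from camera to world coordinates); the wrist camera has in their place "hand_eye" (4x4, takes a point from camera to tool coordinates, whose origin is the TCP and whose axes are the flange's). Camera axes: x right, y down, z forward; pixel columns grow to the right and rows downward; lengths in m; the calibration is good to about 2 mm. A picture is of the moment at which its call begins: read the wrist's pose just before it.
- ctrl.finish_job(): hands the job in; it is judged then, once.
Trained networks look in a picture, given as the dict that the camera call returned (one of the last four; its "shot" number tells which), for a name from the list of things; names that differ only in an ending like _2 or _b are one class to them, and where a whole thing is asked for, a point or a joint stands for the part that bears it (a point fixed in the world has none). Each returns a list of dicts, best first, with "confidence" (0 to 1); they miss things now and then, are a little off and sometimes report something else, mostly with a low value. They report only what shows in the picture. A call takes as long as a camera call.
- eyes.search_frame(thing, picture): "box" ([left, top, right, bottom] in pixels, round what is visible of it).
- eyes.outline_of(thing, picture): "region" (480x640 bool, what is visible of it) and "box" ([left, top, right, bottom] in pixels, round what is visible of it).
- eyes.tip_of(thing, picture): "point" ([column, row] in pixels: a listed point, or the origin of a listed thing).
The state is a dict: "t": time; "q": joint angles; "dq": joint speeds; "effort": joint torques, N m; "tool_pos": TCP position; "tool_rot": TCP orientation; "contact_force": force on the tool from outside, world axes, zero at the start; "wrist_torque": the same for the moment, N m; "opening": finger opening in m; "grip_force": force on a finger pad.
Only numpy, scipy, OpenCV 4.12 (cv2) and the standard library are available. Lean on these libraries where they do the work, as an engineer would, in place of code of your own. Each camera call takes 0.05 s, during which the arm holds its last target. There are 200 camera calls.

TASK

Fit the detachable handle to the pan on the chopping board: take the red handle, the one with the slot in its top, slide it open end first onto the pan's square stub, slot upward, fully home against the bracket until the brass spring button pops up through the slot, then let go. Leave the blue handle lying where it is; it belongs to another pan.

Things in the scene. Friction and masses are not known exactly. Their poses are not given: they have to be found in the camera images.
- pan: steel pan, 176 mm wide, 55 high, fixed on the 20 mm board. Origin: centre of underside; z up. A level square stub, 16x16 mm, points along the pan's -y, axis 38 mm above the underside: from the bracket's flat face at y=-100 mm to y=-158, then tapering to a 6 mm tip at y=-175. Handle fully home: its origin at (0,-175,23.5) mm in the pan's frame, axes parallel; released, it sags a few mm and degrees
- slotted_handle: red tubular pan handle, loose, flat on the worktop, 0.16 kg: 39 mm wide (x), 150 long (y), 29 high. Origin: centre of underside; z up. The +y end (y=+75 mm) is open: cavity 32 wide, 22 high, 85 deep, walls 3.5. Slot 22 mm wide, steel rim, through the top from y=+17 to +43.5. Black cap and hanging loop at the -y end (to y=-93). Grip across its width at the middle
- plain_handle: blue tubular pan handle of the same size and axes, loose, lying beside the red one; no slot in its top. Not to be used. (Mind the wall cupboard over the back of the worktop: beyond about x = 0.62 m in the room, 0.46 m up; cross in front of the pan or keep low)
- snap_button (a joint): ramped brass spring button on the stub's top, peak at the pan's y=-140 mm, 8 mm above the stub, ramp falling toward the tip. In m: 0 up, grows as pressed, 0.0095 lowest. Starts up; the handle's top wall pushes it down as it slides on (a few N); it pops up through the slot when the handle is within about 4 mm of the bracket face

How it is judged:
By the outcome, as a careful person would: the job done as asked, in the order asked, and still so for the second after the job is handed in, with the robot touching nothing.
It also fails if it takes over 35 s, if anything falls off the work surface, if the arm or the gripper's body presses on something with over 40 N, if the wrist force passes 120 N, or if a joint passes its speed limit or range.

## Working session

There is one attempt and no reset: what is moved stays moved. The work goes in short steps, Python scripts to look and compute and a tool call to move; the robot and the scene stay as the last step left them, time stands still between calls to the robot, and variables do not carry over. Pictures are saved under pics/ and viewed, at most 10 in all, crops included, and the job is handed in when it is done.

Besides the shell and the picture viewer there is one more tool, called after "Request:" as name([rows], argument=value, ...), one row to a line, values as JSON. apply_moves: Moves the arm, as the interface text tells. Its arguments: {"type":"object","properties":{"plan":{"type":"array","items":{"type":"array","items":{"type":"number"}}},"newtons":{"type":"number"}},"required":["plan"]}

```bash
ls; mkdir -p pics
cat > h.py <<'E'
import numpy as np, cv2
from scipy.spatial.transform import Rotation as R
from station import telemetry, eyes, ctrl
def world(p,mask,T):
    v,u=np.nonzero(mask&(p["range_z"]>0)); z=p["range_z"][v,u]; K=p["K"]
    c=np.c_[(u-K[0,2])*z/K[0,0],(v-K[1,2])*z/K[1,1],z]
    return c@T[:3,:3].T+T[:3,3]
def tcp(o):
    T=np.eye(4);T[:3,:3]=R.from_rotvec(o["tool_rot"]).as_matrix();T[:3,3]=o["tool_pos"];return T
E
python3 - <<'E'
from h import *
o=telemetry.get_obs();print(o, ctrl.pinch_z); print(tcp(o).round(3))
ims=[]
for n in("top","side"):
    p=eyes.get_image(n);cv2.imwrite(f"pics/{n}0.png",p["img"]);print(n,p["pose"].round(3))
    for t in("pan","slotted_handle","plain_handle","snap_button"):
        for d in eyes.outline_of(t,p)[:2]:
            w=world(p,d["region"],p["pose"])
            print(t,round(d["confidence"],2),d["box"],len(w),*(np.percentile(w,[2,50,98],axis=0).round(3) if len(w) else []))
E
```

```text
pics
{'t': 0.0, 'q': array([ 1.18001556e+00,  5.33542707e-02,  1.61429707e+00, -1.49999333e-05,
        1.47600586e+00, -1.19006672e-01]), 'dq': array([ 0.00140979,  0.0005845 ,  0.00024675, -0.0002443 ,  0.00015167,
       -0.00032966]), 'effort': array([-2.16431697e-03, -3.93698859e+01, -3.70167696e+01, -2.57779102e-04,
        7.29837062e-03,  5.93816569e-07]), 'tool_pos': array([0.16767683, 0.60180659, 0.40346242]), 'tool_rot': array([-0.42551814, -3.11212935,  0.00314361]), 'contact_force': array([0.50287474, 0.73577929, 0.1729061 ]), 'wrist_torque': array([-0.01115795, -0.00609283,  0.0197631 ]), 'grip_force': 0.0, 'opening': 0.08523261846576234} 0.1547
[[-0.963  0.268 -0.001  0.168]
 [ 0.268  0.963 -0.002  0.602]
 [ 0.    -0.002 -1.     0.403]
 [ 0.     0.     0.     1.   ]]
top [[-0.023 -0.987  0.162  0.329]
 [-1.     0.021 -0.019  0.008]
 [ 0.015 -0.162 -0.987  0.908]
 [ 0.     0.     0.     1.   ]]
pan 0.91 [160.0, 157.8, 321.9, 257.8] 9234 [0.454 0.031 0.023] [0.531 0.172 0.028] [0.608 0.249 0.076]
slotted_handle 0.91 [378.5, 186.6, 473.5, 226.8] 2208 [ 0.505 -0.26   0.002
[... 162 characters left out ...]
0.032]
snap_button 0.41 [296.2, 213.4, 305.0, 223.8] 54 [0.502 0.018 0.064] [0.506 0.026 0.07 ] [0.512 0.034 0.075]
side [[ 0.912  0.324 -0.251  0.686]
 [ 0.41  -0.712  0.57  -0.467]
 [ 0.006 -0.622 -0.783  0.724]
 [ 0.     0.     0.     1.   ]]
pan 0.82 [330.4, 148.2, 432.6, 254.9] 6825 [0.449 0.021 0.023] [0.522 0.187 0.042] [0.605 0.25  0.076]
slotted_handle 0.85 [259.6, 322.1, 338.7, 421.4] 3179 [ 0.509 -0.262  0.002] [ 0.535 -0.195  0.028] [ 0.563 -0.115  0.031]
plain_handle 0.56 [182.8, 304.3, 262.9, 403.1] 3166 [ 0.396 -0.282  0.006] [ 0.423 -0.216  0.028] [ 0.444 -0.136  0.031]
snap_button 0.4 [339.1, 231.0, 342.1, 240.0] 35 [0.504 0.02  0.065] [0.508 0.025 0.07 ] [0.512 0.03  0.074]
```

View pics/top0.png

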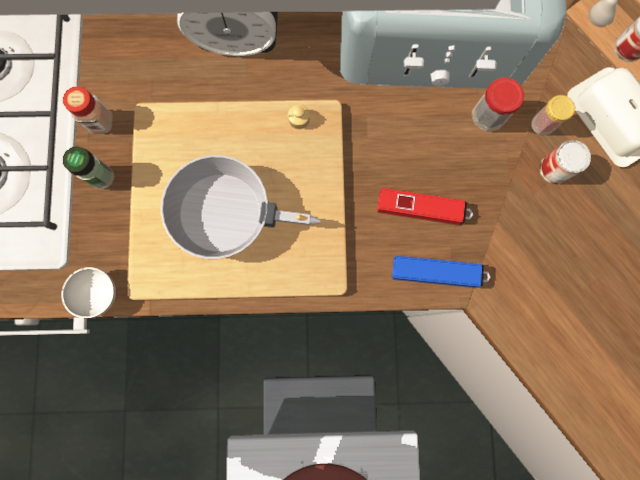

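View pics/side0.png

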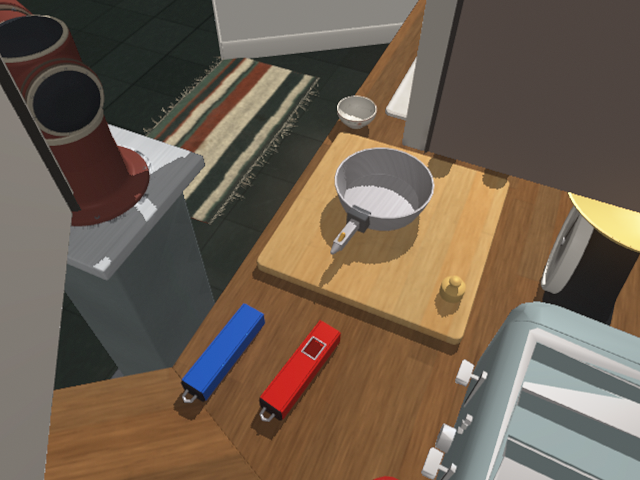

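```bash
cat >> h.py <<'E'
def rect(P,lo,hi):
    """centre, long-axis yaw (toward +y), sizes of the points with lo<z<hi"""
    q=P[(P[:,2]>lo)&(P[:,2]<hi)]
    m=np.abs(q-np.median(q,0)).max(1)<.12
    (c,s,a)=cv2.minAreaRect((q[m][:,:2]*1000).astype(np.float32))
    a=np.radians(a+(90 if s[1]>s[0] else 0)); a=a if np.sin(a)>0 else a+np.pi
    return np.array(c)/1000,a,np.array(s),np.median(q[m][:,2])
def shift(o,xyz,yaw):
    """shift and roll in tool axes to bring the pinch point to xyz, tool x at yaw, pointing down"""
    T=tcp(o); t=np.array(xyz)+[0,0,ctrl.pinch_z]
    cur=np.arctan2(T[1,0],T[0,0]); return (T[:3,:3].T@(t-T[:3,3])).round(4), round(-(yaw-cur),4)
E
python3 - <<'E'
from h import *
from scipy.optimize import least_squares
for n in("top","side"):
    p=eyes.get_image(n)
    for t in("slotted_handle","plain_handle"):
        d=eyes.outline_of(t,p)[0]; print(n,t,rect(world(p,d["region"],p["pose"]),.024,.04))
    d=eyes.outline_of("pan",p)[0]; w=world(p,d["region"],p["pose"])
    rim=w[(w[:,2]>.071)&(w[:,1]>.075)]
    f=least_squares(lambda a:np.hypot(*(rim[:,:2]-a[:2]).T)-a[2],[.53,.168,.088],loss='soft_l1',f_scale=.002); print("pan",f.x,rim[:,2].max())
    # stub: top surface
    s=w[(w[:,1]<.06)&(w[:,2]>.05)]
    print("stub ext",s.min(0).round(4),s.max(0).round(4))
    for y0 in np.arange(-.015,.08,.008):
        k=s[(s[:,1]>=y0)&(s[:,1]<y0+.008)]
        if len(k)>3: print(round(y0,3),len(k),k[:,0].min().round(4),k[:,0].max().round(4),np.median(k[:,2]).round(4))
o=telemetry.get_obs()
print(shift(o,[.532,-.185,.12],1.66),)
E
```

```text
top slotted_handle (array([ 0.53353149, -0.18467281]), np.float64(1.3908510593120955), array([152.21131897,  40.01002502]), np.float64(0.029206729767160378))
top plain_handle (array([ 0.41745718, -0.20606851]), np.float64(1.4429350333829933), array([151.96682739,  40.04655457]), np.float64(0.029306994143191156))
pan [0.5276459  0.16869878 0.08487567] 0.08161612923357064
stub ext [ 0.4971 -0.0021  0.0501] [0.5195 0.0595 0.0772]
-0.007 7 0.5007 0.5061 0.0611
0.001 30 0.499 0.5092 0.0623
0.009 50 0.4971 0.5115 0.0652
0.017 56 0.4975 0.5144 0.0659
0.025 54 0.4988 0.5158 0.0681
0.033 51 0.4998 0.5158 0.0665
0.041 48 0.5009 0.5174 0.066
0.049 54 0.5025 0.5179 0.0654
0.057 23 0.5034 0.5195 0.0659
side slotted_handle (array([ 0.53431537, -0.18439169]), np.float64(1.390725890740862), array([152.56469727,  40.30189514]), np.float64(0.02868495919438363))
side plain_handle (array([ 0.41851804, -0.20603682]), np.float64(1.4426352946023049), array([152.47268677,  40.79182816]), np.float64(0.02859367187200751))
pan [0.52870652 0.16816298 0.08512005] 0.07824919453318624
stub ext [ 0.4982 -0.0045  0.051 ] [0.5204 0.06   0.0754]
-0.007 20 0.5003 0.5071 0.06
0.001 38 0.4996 0.512 0.0619
0.009 53 0.4982 0.5146 0.0637
0.017 59 0.499 0.5158 0.0652
0.025 54 0.4996 0.5165 0.0674
0.033 41 0.5012 0.5174 0.0656
0.041 49 0.503 0.5188 0.0652
0.049 45 0.5034 0.5198 0.0654
0.057 17 0.5066 0.5204 0.0658
(array([-0.5622, -0.6604,  0.13  ]), np.float64(1.2098))
```

Request:
apply_moves([
  [0.0854,-0.024,-0.028,0.004,0.06],
  [0.0854,-0.049,-0.057,0.008,0.12],
  [0.0854,-0.073,-0.086,0.012,0.18],
  [0.0854,-0.098,-0.114,0.016,0.24],
  [0.0854,-0.122,-0.143,0.02,0.3],
  [0.0854,-0.147,-0.172,0.024,0.36],
  [0.0854,-0.171,-0.2,0.028,0.42],
  [0.0854,-0.196,-0.229,0.032,0.48],
  [0.0854,-0.22,-0.258,0.036,0.54],
  [0.0854,-0.245,-0.286,0.04,0.6],
  [0.0854,-0.269,-0.315,0.045,0.66],
  [0.0854,-0.294,-0.343,0.05,0.72],
])

```text
t: 1.9
tool_pos: [0.359, 0.191, 0.3549]
tool_rot: [1.498, 2.76, 0.002]
contact_force: [1.7, -0.4, -0.4]
opening: 0.0854
grip_force: 0.0
```

Run:
```python
from h import *
o=telemetry.get_obs();print(o["t"],o["q"].round(3),tcp(o).round(3))
print(shift(o,[.534,-.1845,.11],1.391))
```

```text
1.9 [ 0.305 -0.483  2.151 -0.     1.472 -0.271] [[-0.545  0.838  0.001  0.359]
 [ 0.838  0.545  0.     0.191]
 [-0.     0.001 -1.     0.355]
 [ 0.     0.     0.     1.   ]]
(array([-0.4101, -0.0581,  0.0903]), np.float64(0.7562))
```

Request:
apply_moves([
  [0.0854,-0.041,-0.006,0.009,0.08],
  [0.0854,-0.082,-0.012,0.018,0.16],
  [0.0854,-0.123,-0.017,0.027,0.24],
  [0.0854,-0.164,-0.023,0.036,0.32],
  [0.0854,-0.205,-0.029,0.045,0.4],
  [0.0854,-0.246,-0.035,0.054,0.48],
  [0.0854,-0.287,-0.041,0.063,0.56],
  [0.0854,-0.328,-0.046,0.072,0.64],
  [0.0854,-0.369,-0.052,0.081,0.72],
  [0.0854,-0.41,-0.058,0.09,0.756],
  [0.0854,-0.41,-0.058,0.09,0.756],
  [0.0854,-0.41,-0.058,0.09,0.756],
])

```text
t: 2.9
tool_pos: [0.5351, -0.1845, 0.2638]
tool_rot: [-2.411, -2.012, 0.001]
contact_force: [-0.7, 0.1, 0.4]
opening: 0.0852
grip_force: 0.0
```

Run:
```python
from h import *
o=telemetry.get_obs();print(o["t"],o["q"].round(3),o["contact_force"])
p=eyes.get_image("wrist");cv2.imwrite("pics/w1.png",p["img"]);print(p["hand_eye"].round(3))
for d in eyes.outline_of("slotted_handle",p)[:1]:
    w=world(p,d["region"],tcp(o)@p["hand_eye"]);print(d["confidence"],rect(w,.024,.04))
print(shift(o,[.534,-.1845,.021],1.391))
```

```text
2.9 [-0.463  0.043  1.868 -0.     1.231 -0.283] [-0.68371996  0.09519649  0.3595308 ]
[[-0.    -0.956 -0.293  0.075]
 [ 1.    -0.     0.    -0.   ]
 [-0.    -0.293  0.956  0.032]
 [ 0.     0.     0.     1.   ]]
0.67 (array([ 0.53551331, -0.18405409]), np.float64(1.3921827730151897), array([151.7739563 ,  39.21426392]), np.float64(0.028024755459269468))
(array([-0.0003, -0.001 ,  0.0881]), np.float64(-0.0003))
```

View pics/w1.png

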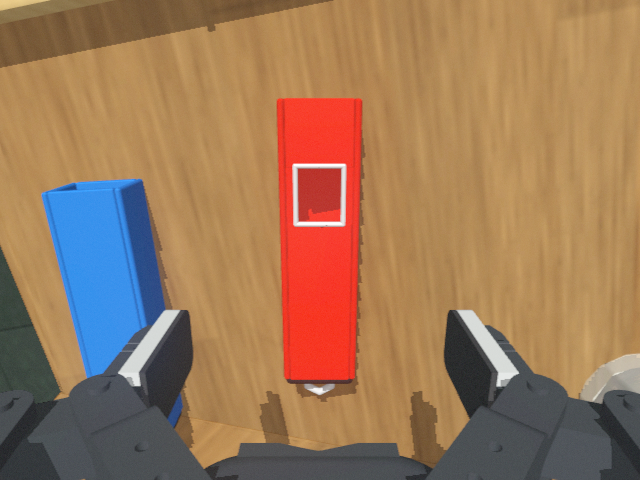

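Request:
apply_moves([
  [0.0854,0,0,0.03,0],
  [0.0854,0,0,0.06,0],
  [0.0854,0,0,0.08,0],
  [0.0854,0,0,0.087,0],
  [0.0854,0,0,0.087,0],
  [0.02,0,0,0.087,0],
  [0.02,0,0,0.087,0],
  [0.02,0,0,0.087,0],
  [0.02,0,0,0.087,0],
  [0.02,0,0,0.087,0],
  [0.02,0,0,0.087,0],
  [0.02,0,0,0.087,0],
], newtons=50)

```text
t: 4.0
tool_pos: [0.5356, -0.1826, 0.1797]
tool_rot: [2.407, 2.015, 0.002]
contact_force: [-0.9, 1.4, 5.8]
opening: 0.0379
grip_force: 53.3
```

Request:
apply_moves([
  [0.02,0,0,-0.02,0],
  [0.02,0,0,-0.035,0],
  [0.02,0,0,-0.046,0],
  [0.02,0.02,-0.015,-0.046,-0.01],
  [0.02,0.04,-0.03,-0.046,-0.02],
  [0.02,0.06,-0.045,-0.046,-0.03],
  [0.02,0.076,-0.059,-0.046,-0.039],
  [0.02,0.076,-0.059,-0.046,-0.039],
  [0.02,0.076,-0.059,-0.046,-0.039],
])

```text
t: 4.75
tool_pos: [0.4894, -0.0962, 0.2233]
tool_rot: [-2.368, -2.064, 0.001]
contact_force: [1.3, 0.1, -1.4]
opening: 0.0377
grip_force: 52.1
```

```bash
cat >> h.py <<'E'
PC=np.array([.528,.1685]); YAW=1.43
def check(fn=None):
    d=np.array([np.cos(YAW),np.sin(YAW)]); n=np.array([d[1],-d[0]])
    o=telemetry.get_obs();print(o["t"],tcp(o).round(4)[:3,3],"yaw",np.arctan2(*tcp(o)[[1,0],0]).round(4),o["contact_force"].round(1),o["wrist_torque"].round(2),o["opening"].round(4))
    for c in("side","top","wrist"):
        p=eyes.get_image(c); T=p["pose"] if c!="wrist" else tcp(o)@p["hand_eye"]
        if fn: cv2.imwrite(f"pics/{fn}_{c}.png",p["img"])
        for t in eyes.outline_of("slotted_handle",p)[:1]:
            w=world(p,t["region"],T); q=(w[:,:2]-PC)@np.c_[n,d]
            # top face in pan coords: plane fit
            k=(w[:,2]>np.percentile(w[:,2],90)-.012)
            a=np.c_[q[k],np.ones(k.sum())]; m=np.ones(len(a),bool)
            for _ in range(4):
                s=np.linalg.lstsq(a[m],w[k][m,2],rcond=None)[0]; m=np.abs(a@s-w[k][:,2])<.002
            print(c,round(t["confidence"],2),"y ext",np.percentile(q[k][m],[1,99],axis=0).round(4).tolist(),"slopes",s[:2].round(4),"z@-0.175 ",(s@[0,-.175,1]).round(4))
            print("  rect",*rect(np.c_[q[k][m],w[k][m,2]],0,1))
E
python3 -c "
from h import *
check('pre')"
```

```text
Traceback (most recent call last):
  File "h.py", line 24, in check
    o=telemetry.get_obs();print(o["t"],tcp(o).round(4)[:3,3],"yaw",np.arctan2(*tcp(o)[[1,0],0]).round(4),o["contact_force"].round(1),o["wrist_torque"].round(2),o["opening"].round(4))
                                                                                                                                                                ^^^^^^^^^^^^^^^^^^
AttributeError: 'float' object has no attribute 'round'
```

```bash
sed -i 's/o\["opening"\].round(4)/o["opening"]/' h.py
python3 -c "
from h import *
check('pre')
a=cv2.imread('pics/pre_side.png')[150:400,220:460];b=cv2.imread('pics/pre_wrist.png')
cv2.imwrite('pics/pre.png',np.hstack([cv2.resize(a,(400,416)),cv2.resize(b,(400,416))]))"
```

```text
4.75 [ 0.4894 -0.0962  0.2233] yaw 1.4342 [ 1.3  0.1 -1.4] [ 0.02  0.01 -0.01] 0.03774111255053536
side 0.8 y ext [[-0.021, -0.3442], [0.0174, -0.1961]] slopes [-0.0042  0.0032] z@-0.175  0.0725
  rect [-0.00161889 -0.26927179] 1.568188026823273 [152.02212524  39.72105026] 0.07219137061215292
top 0.87 y ext [[-0.0153, -0.3429], [0.0083, -0.1952]] slopes [-0.522   0.0514] z@-0.175  0.0772
  rect [-0.00266383 -0.2725574 ] 1.4696966065449815 [141.05110168  16.96202278] 0.07357124831630418
wrist 0.84 y ext [[-0.0202, -0.3034], [0.0177, -0.1937]] slopes [-0.0028  0.0006] z@-0.175  0.0717
  rect [-0.00123356 -0.25007602] 1.5728991472183156 [ 39.16281128 114.22795105] 0.07163839776334986
```

View pics/pre.png

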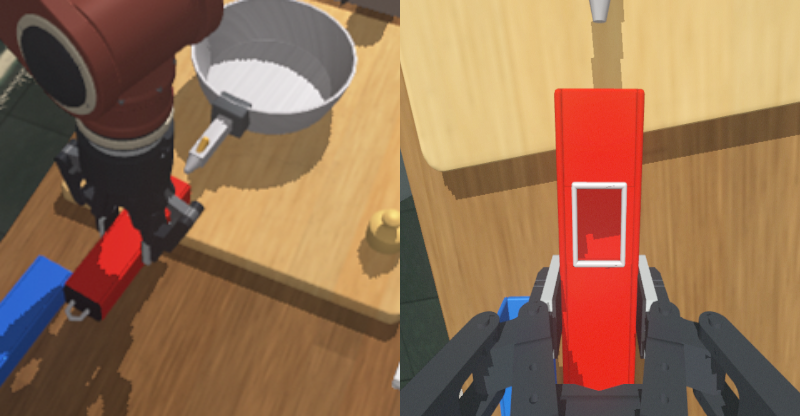

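Request:
apply_moves([
  [0.02,0.008,0.001,0,0],
  [0.02,0.016,0.001,0,0],
  [0.02,0.024,0.001,0,0],
  [0.02,0.032,0.001,0,0],
  [0.02,0.04,0.001,0,0],
  [0.02,0.046,0.001,0,0],
  [0.02,0.052,0.001,0,0],
  [0.02,0.058,0.001,0,0],
  [0.02,0.064,0.001,0,0],
  [0.02,0.07,0.001,0,0],
  [0.02,0.07,0.001,0,0],
])

```text
t: 5.97
tool_pos: [0.5008, -0.0268, 0.2238]
tool_rot: [-2.368, -2.064, -0.001]
contact_force: [0.4, 0.6, -1.7]
opening: 0.0382
grip_force: 52.3
```

```bash
python3 -c "
from h import *
check('mid')"
```

```text
5.9667 [ 0.5008 -0.0268  0.2238] yaw 1.4336 [ 0.4  0.6 -1.7] [0.25 0.04 0.05] 0.03823805585402006
side 0.73 y ext [[-0.0191, -0.2737], [0.019, -0.1273]] slopes [-0.014   0.0059] z@-0.175  0.073
  rect [-6.38713837e-05 -1.99593323e-01] 1.576964603712643 [ 39.08985901 152.03392029] 0.07269731903437887
top 0.94 y ext [[-0.0173, -0.2541], [0.0062, -0.143]] slopes [-0.3784  0.0132] z@-0.175  0.0718
  rect [-0.00678493 -0.19864713] 1.4920016459388312 [112.09355927  27.20091629] 0.07371121185672042
wrist 0.57 y ext [[-0.0184, -0.2329], [0.0194, -0.1232]] slopes [-0.002   0.0028] z@-0.175  0.0722
  rect [ 0.00048343 -0.17970712] 1.5714322289358527 [ 39.18867493 114.487854  ] 0.07223357842703548
```

View pics/mid_wrist.png

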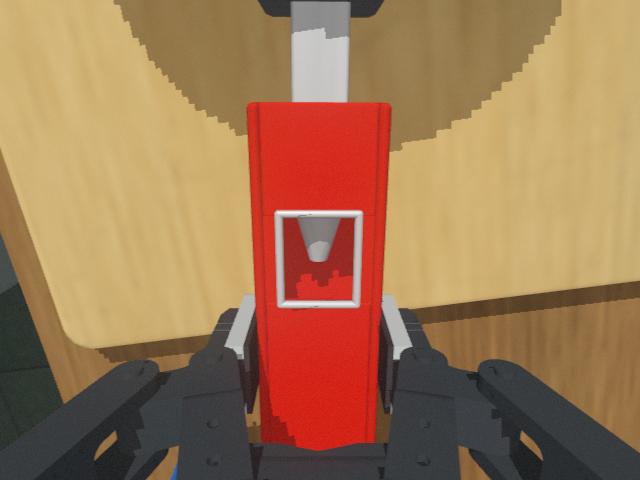

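The stub is centred in the cavity (tip seen through the slot at 318,258), with the bracket ahead at the top edge. About 25 mm remain.

Request:
apply_moves([
  [0.02,0.006,0,0,0],
  [0.02,0.012,0,0,0],
  [0.02,0.017,0,0,0],
  [0.02,0.021,0,0,0],
  [0.02,0.024,0,0,0],
  [0.02,0.026,0,0,0],
  [0.02,0.027,0,0,0],
  [0.02,0.027,0,0,0],
])

```text
t: 6.93
tool_pos: [0.5042, -0.0019, 0.2237]
tool_rot: [2.366, 2.063, -0.006]
contact_force: [-3.1, -7.5, 0.7]
opening: 0.0376
grip_force: 52.5
```

```bash
python3 -c "
from h import *
check('end')"
```

```text
6.9333 [ 0.5042 -0.0019  0.2237] yaw 1.4338 [-3.1 -7.5  0.7] [-1.13  0.36  0.02] 0.037578588377727956
side 0.97 y ext [[-0.0199, -0.2498], [0.0187, -0.1278]] slopes [0.0051 0.0058] z@-0.175  0.0729
  rect [-0.00157754 -0.18681216] 1.5785939121436887 [ 41.73991013 130.67825317] 0.07267394729573529
top 0.91 y ext [[-0.0144, -0.222], [0.0059, -0.1105]] slopes [-0.3992  0.0062] z@-0.175  0.0716
  rect [-0.00550737 -0.16624411] 1.510895575450453 [112.46673584  25.53350067] 0.07336886155710087
wrist 0.62 y ext [[-0.0188, -0.2088], [0.0191, -0.099]] slopes [-0.0035 -0.0021] z@-0.175  0.0721
  rect [ 0.00020442 -0.1552088 ] 1.5721112980832685 [ 39.17309952 114.45740509] 0.07201357820937679
```

View pics/end_wrist.png

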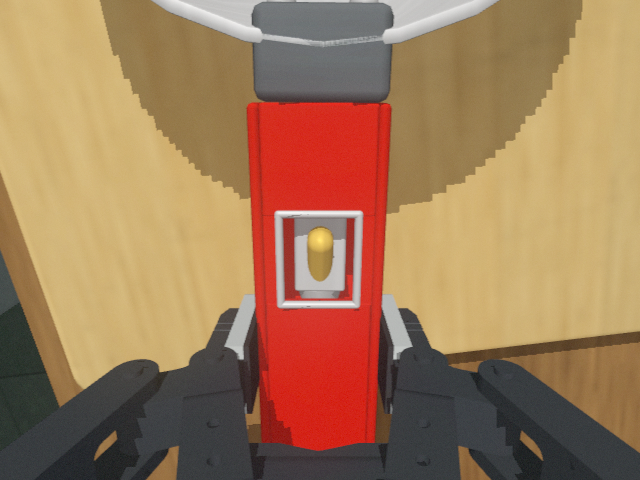

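Button is up in the slot (319,245) and the handle's mouth meets the bracket (row 102). One slight extra push to seat it, then I'll relax and release.

Request:
apply_moves([
  [0.02,0.003,0,0,0],
  [0.02,0.004,0,0,0],
  [0.02,0.004,0,0,0],
  [0.02,0.0,0,0,0],
  [0.02,-0.001,0,0,0],
])

```text
t: 7.65
tool_pos: [0.5041, -0.0027, 0.2236]
tool_rot: [2.37, 2.062, -0.001]
contact_force: [-0.8, -1.0, -1.8]
opening: 0.0381
grip_force: 52.2
```

Request:
apply_moves([
  [0.07,0,0,0,0],
  [0.07,0,0,0,0],
  [0.07,0,0,0,0],
  [0.07,0,0,0,0],
  [0.07,0,0,-0.02,0],
  [0.07,0,0,-0.05,0],
  [0.07,0,0,-0.08,0],
  [0.07,-0.03,0,-0.11,0],
  [0.07,-0.06,0,-0.12,0],
  [0.07,-0.09,0,-0.12,0],
  [0.07,-0.09,0,-0.12,0],
  [0.07,-0.09,0,-0.12,0],
])

```text
t: 8.65
tool_pos: [0.4918, -0.092, 0.3441]
tool_rot: [2.371, 2.06, 0.001]
contact_force: [-0.3, -0.1, -0.4]
opening: 0.07
grip_force: 0.0
```

```bash
python3 -c "
from h import *
check('fin')
p=eyes.get_image('wrist');o=telemetry.get_obs()
for d in eyes.outline_of('snap_button',p)[:1]:
    w=world(p,d['region'],tcp(o)@p['hand_eye']);print(d['confidence'],d['box'],np.percentile(w,[5,50,95],axis=0).round(4))
a=cv2.imread('pics/fin_side.png')[130:430,170:460];b=cv2.imread('pics/fin_wrist.png')
cv2.imwrite('pics/fin.png',np.hstack([cv2.resize(a,(400,416)),cv2.resize(b,(400,416))]))"
```

```text
8.65 [ 0.4918 -0.092   0.3441] yaw 1.4305 [-0.3 -0.1 -0.4] [ 0.02  0.01 -0.03] 0.06995851461610014
side 0.86 y ext [[-0.0184, -0.2393], [0.0192, -0.1074]] slopes [-0.0039  0.1275] z@-0.175  0.0658
  rect [-1.45360947e-04 -1.75587265e-01] 1.559773369885004 [140.47962952  39.48855591] 0.06264414232391258
top 0.6 y ext [[-0.0197, -0.1868], [0.0179, -0.1048]] slopes [-0.122  0.12 ] z@-0.175  0.0666
  rect [-0.00093671 -0.14636255] 1.5764891613185907 [39.14587021 84.25920105] 0.07058618716152054
wrist 0.61 y ext [[-0.0176, -0.2473], [0.0206, -0.1409]] slopes [0.0043 0.1304] z@-0.175  0.0662
  rect [ 0.00143004 -0.19544928] 1.561890316635508 [112.80413055  39.0925827 ] 0.06372459745725279
0.87 [314.5, 0.7, 330.4, 33.0] [[0.5055 0.0187 0.0652]
 [0.5086 0.025  0.0691]
 [0.512  0.0309 0.0727]]
```

View pics/fin.png

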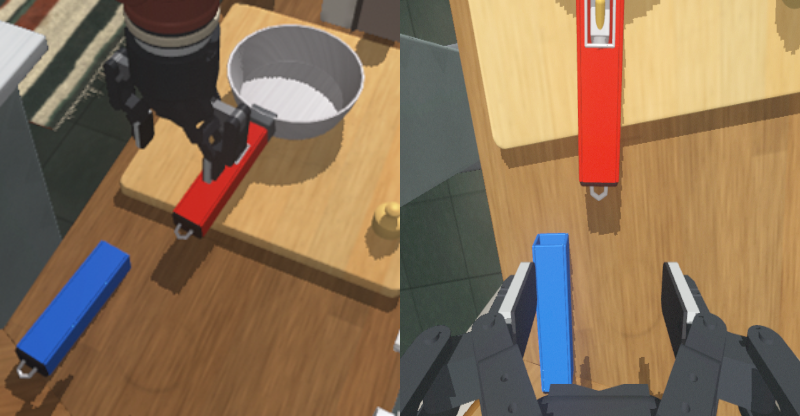

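Handle sits at the bracket, with the brass button standing through the slot (600,12). The handle sags slightly as expected. The blue handle hasn't moved and the gripper is clear, so I'm handing in.

```bash
python3 -c "
from h import *
print(ctrl.finish_job())"
```

```text
the job is handed in; nothing more can be done
None
```

The red handle is home on the pan's stub with the brass button up through its slot; after release it sagged about 7° and 6 mm. The blue handle was left alone, and I handed the job in at about 9 s.

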